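Empty the shaker's wash tray and hold it to the stop bar for clamping

ROBOT

A 7-joint arm with a two-finger parallel gripper is mounted at the origin on the work surface. World frame = base frame: x ahead of the robot, y to its left, z up, the work surface at z = 0. Lengths are in m, angles in rad, forces in N, time in s.
With the tool pointing down it reaches from about 0.4 to 0.85 m from the base axis. Payload 10.4 kg.
Tool frame: the origin (TCP) lies midway between the tips of the shut fingers; the grasp point (between the pads) lies 19 mm behind it; z points along the fingers, y is the direction in which the jaws open and shut (so a half turn about z gives the same grasp; the last joint's range is limited). The gripper opens to 85 mm and grips with 20 to 120 N. Pads are 22 mm wide; open, the fingers measure 114 mm over their backs; the gripper's body (76 mm by 85 mm) begins 54 mm behind the grasp point. The pads swing forward as they close: fully open they stand 13 mm farther back than shut.
Start: joints at [1.225, 0.332, -0.065, 1.46, 0.022, 1.35, -0.088], TCP at [0.198, -0.593, 0.231] pointing down, gripper open.
Joint ranges: [-2.6, 2.6], [-0.5, 2.12], [-1.47, 1.34], [0.16, 2.42], [-1.27, 4.41], [0.06, 2.06], [-2.6, 2.6]. Speed limits (rad/s): [2.22, 2.22, 2.79, 2.79, 3.14, 3.14, 3.14].

INTERFACE

Orientations are given as a unit quaternion [x, y, z, w].
In Python, from workcell import manip, camera, camera_info, workorder, nets gives the robot as it stands.
- The arm moves only by the tool apply_moves, never from a script. Its argument "commands" is a list of rows, each a list of 5 numbers: the shift along the tool's x, y, z in m, then the turn about the tool's z in degrees, then the gripper command: -1 is fully open, 1 is shut, values between are in proportion. A call has 1 to 5 rows; each row shifts and turns the pose as measured when the row begins, along the tool's axes as they then stand; what a row does not reach is not made up. A row lasts 1/12 s, in which the tool goes at most 41.7 mm and 7.16 degrees, less where a joint would pass 70% of its speed; a pose out of reach is approached as far as the arm can. A call is refused whole if a number of a shift passes 0.0417 or a number of a turn 7.16, either way. A call with a gripper value outside its range is refused whole. The fingers move at their own pace and stop on an object; "squeeze" is the grip in N (left out, the last holds). Time passes only in rows, so rows that do not move let the fingers close. It gives the time, the measured TCP pose, the force and the opening at its end, in the units of the state.
- manip.get_obs(): the state, without advancing time (a new reading comes with each control period).
- camera(name): name is "side" or "top" or "wrist"; returns (picture, depth): 420x560x3 uint8, red, green, blue; 420x560 float32, m along the optical axis (not along the pixel's ray), 0 where there is no reading.
- camera_info(name): a dict with "camera_matrix" (3x3 intrinsics, pixels), "xyz" and "rotation" of the camera in the world; the wrist camera has in their place "T_tool_cam" (4x4, takes a point from camera to tool coordinates, whose origin is the TCP and whose axes are the flange's). Camera axes: x right, y down, z forward; pixel columns grow to the right and rows downward; lengths in m; the calibration is good to about 2 mm. A picture is of the moment at which its call begins: read the wrist's pose just before it. camera_info takes no time and is no camera call.
- workorder.hand_in(): hands the job in, once; it reports no verdict.
Trained networks look in the newest picture that a camera, given by its name, has taken for a name from the list of things; names that differ only in an ending like _2 or _b are one class to them, and where a whole thing is asked for, a point or a joint stands for the part that bears it (a point fixed in the world has none). Each returns a list of dicts, best first, with "conf" (0 to 1); they miss things now and then, are a little off and sometimes report something else, mostly with a low value. They report only what shows in the picture. A call takes as long as a camera call. They do not tell look-alikes from the thing itself.
- nets.look_for(camera, thing): "rect" ([left, top, width, height] in pixels, round what is visible of it).
- nets.place_of(camera, thing): "xy" ([column, row] in pixels: a listed point, or the origin of a listed thing).
The state is a dict: "clock": time; "joint_pos": joint angles; "joint_velocities": joint speeds; "tau": joint torques, N m; "position": TCP position; "ee_rot": TCP orientation; "ft_force": force on the tool from outside, world axes, zero at the start; "torque": the same for the moment, N m; "grip_width": opening from 0.0 (shut) to 1.0 (fully open).
Only numpy, scipy, OpenCV 4.12 (cv2) and the standard library are available. Lean on these libraries where they do the work, as an engineer would, in place of code of your own. Each camera call takes 0.05 s, during which the arm holds its last target. There are 200 camera calls.

TASK

Tip all six washed rubber stoppers out of the steel tray into the blue draining bin, then stand the empty tray level on the orbital shaker's dark deck plate, midway along the stop bar, with its upright back wall flat against the bar's rubber. Push it against the rubber with a steady 10 newtons or so and finish while still holding it pressed there, so that I can tighten the clamp bar behind it. Leave the other things on the bench where they are.

Things in the scene. Friction and masses are not known exactly. Their poses are not given: they have to be found in the camera images.
- tray_handle (a point): Centre of the handle of the steel wash tray (0.3 kg): a flat bar 129 mm long along the tray's y axis, 12 mm thick along x, 20 mm tall, bridging the tray from end wall to end wall, 66 mm (its centre) above the tray's underside. Take it from above, a finger on either side of its thickness. Axes of the tray: z up when level, +x to its upright back wall, -x to its pouring lip.
- tray: The tray: origin on its underside below the handle's middle, axes as the handle's. 126 mm along y. Flat floor from x = 50 mm to -45 mm, then a ramp rising at 15 degrees to the lip at x = -84 mm, 11 mm up. Back wall 52 mm high, end walls 42 mm (24 mm beside the ramp). The wet stoppers slide on its steel and leave over the lip when it is tilted 40 to 60 degrees, lip down.
- tray_back (a point): Middle of the outer face of the tray's straight, upright back wall: 50 mm from the handle's middle in +x, 26 mm above the underside; axes as the handle's.
- stopper0_mid (a point): Centre of a tapered red-brown rubber stopper, 25 mm across, 26 mm high, about 15 g; six of them stand loose in the tray.
- stopper1_mid (a point): Centre of a tapered red-brown rubber stopper, 25 mm across, 26 mm high, about 15 g.
- stopper2_mid (a point): Centre of a tapered red-brown rubber stopper, 25 mm across, 26 mm high, about 15 g.
- stopper3_mid (a point): Centre of a tapered red-brown rubber stopper, 25 mm across, 26 mm high, about 15 g.
- stopper4_mid (a point): Centre of a tapered red-brown rubber stopper, 25 mm across, 26 mm high, about 15 g.
- stopper5_mid (a point): Centre of a tapered red-brown rubber stopper, 25 mm across, 26 mm high, about 15 g.
- bin: Blue open plastic draining bin, 180 mm (x) by 210 mm (y), 90 mm high, walls and floor 4 mm; fixed to the bench. Origin at the centre of its underside, z up.
- deck (a point): Centre of the top of the smooth dark deck plate of the orbital shaker (white, 250 x 240 mm, fixed), 101 mm above the bench; +x points, level, to the stop bar. A slack aluminium clamp bar lies along the opposite edge: rubber face 106 mm from the centre in -x, its two black thumbscrews 40 mm above the plate: the tray goes between the two bars, with some 60 mm to spare. The tray slides on the plate easily unless pressed down.
- stop_pad: Middle of the face of the dark soft rubber strip on the shaker's stop bar that the tray bears against. Unpressed it stands 91 mm from the deck's centre in +x; it is 180 mm long along the deck's y and reaches from 29 to 51 mm above the plate. It is springy: it gives 1 mm for each 3 N of push, at most 9 mm, and comes back. Axes as the deck's.
- tube_rack: Bystander: white plastic tube rack with purple-capped tubes, 60 x 190 mm, 92 mm high. Origin at the centre of its underside.
- gel_bottle: Bystander: blue pump bottle, 64 mm across, 183 mm high. Origin at the centre of its underside.
- reagent: Bystander: amber bottle, 68 mm across, 150 mm high. Origin at the centre of its underside.
- beaker: Bystander: clear glass beaker, 70 mm across, 90 mm high. Origin at the centre of its underside.
- timer: Bystander: small white bench timer lying flat, 60 x 75 mm, 18 mm high. Origin at the centre of its underside.
- glove_box: Bystander: cardboard dispenser carton, 180 x 110 mm, 75 mm high. Origin at the centre of its underside.
Things that resemble listed ones, but are neither listed nor needed, are in the scene too. Leave any pink or yellow look-alike of the tray alone.

How it is judged:
By the outcome, as a careful person would: the job done as asked, in the order asked, and still so for the second after the job is handed in, while the arm keeps its last pose, push and grip.
It also fails if it takes over 56 s, if anything falls off the work surface, if the arm or the gripper's body presses on something with over 40 N, if the wrist force passes 120 N, or if a joint passes its speed limit or range.

## Working session

There is one attempt and no reset: what is moved stays moved. The work goes in short steps, Python scripts to look and compute and a tool call to move; the robot and the scene stay as the last step left them, time stands still between calls to the robot, and variables do not carry over. Pictures are saved under pics/ and viewed, about 8 in all and at most 12, crops included, and the job is handed in when it is done.

Besides the shell and the picture viewer there is one more tool, called after "Emit:" as a command line: name --pt "numbers of a row" for each row, then --argument value for the rest. apply_moves: Moves the arm, as the interface text tells. Its arguments: {"type":"object","properties":{"commands":{"type":"array","items":{"type":"array","items":{"type":"number"}}},"squeeze":{"type":"number"}},"required":["commands"]}

```bash
ls; mkdir -p pics
cat > h.py <<'E'
import numpy as np, cv2
from scipy.spatial.transform import Rotation as R
from workcell import manip, camera, camera_info, workorder, nets
def cam(name):
    o=manip.get_obs(); i=camera_info(name); p,d=camera(name)
    K=np.array(i["camera_matrix"])
    if name=="wrist":
        T=np.eye(4);T[:3,:3]=R.from_quat(o["ee_rot"]).as_matrix();T[:3,3]=o["position"];T=T@np.array(i["T_tool_cam"])
    else:
        T=np.eye(4);r=np.array(i["rotation"]);T[:3,:3]=r if r.shape==(3,3) else R.from_quat(r).as_matrix();T[:3,3]=i["xyz"]
    return p,d,K,T
def cloud(d,K,T):
    v,u=np.mgrid[:d.shape[0],:d.shape[1]]
    P=np.stack([(u-K[0,2])*d/K[0,0],(v-K[1,2])*d/K[1,1],d],-1)@T[:3,:3].T+T[:3,3]
    P[d<=0]=np.nan
    return P
def save(n,p): cv2.imwrite("pics/"+n,cv2.cvtColor(p,cv2.COLOR_RGB2BGR))
E
python3 - <<'E'
from h import *
print(manip.get_obs()); 
for c in("top","side"):
    i=camera_info(c);print(c,i)
    p,d,K,T=cam(c);save(c+"0.png",p);np.savez(c+"0.npz",p=p,d=d,K=K,T=T)
    P=cloud(d,K,T)
    for t in("tray_handle","tray","tray_back","bin","deck","stop_pad","tube_rack","gel_bottle","reagent","beaker","glove_box"):
        print(c,t,[(np.round(x["xy"]).tolist(),round(x["conf"],2),np.round(P[int(min(419,x["xy"][1])),int(min(559,x["xy"][0]))],3).tolist()) for x in nets.place_of(c,t)[:3]])
E
```

```text
pics
{'clock': 0.0, 'joint_pos': array([ 1.22540076,  0.33286294, -0.06469545,  1.46098143,  0.02156943,
        1.3498909 , -0.08849898]), 'joint_velocities': array([-5.99606286e-04, -4.70740185e-04,  2.61636492e-03,  1.31335309e-03,
       -2.60175382e-04, -9.25946166e-05,  1.82597618e-03]), 'tau': array([-1.08204618e-03, -6.25455880e+01,  4.83110652e-02, -3.91613674e+01,
        1.60372298e-02,  9.80706769e-03, -2.19768327e-05]), 'position': array([ 0.19813876, -0.59234855,  0.23050234]), 'ee_rot': array([ 9.87002416e-01,  1.60703781e-01, -1.36297921e-04, -7.11372482e-04]), 'ft_force': array([-0.24776175, -0.20269972, -0.22996055]), 'torque': array([-0.02455971,  0.02668559,  0.01064983]), 'grip_width': 0.9998876210022855}
top {'camera_matrix': array([[534.72179537,   0.        , 287.03649634],
       [  0.        , 534.72179537, 214.39197031],
       [  0.        ,   0.        ,   1.        ]]), 'xyz': array([0.28878516, 0.01959047, 1.79786398]), 'rotation': array([ 0.70848745, -0.70307828,  0.04571329, -0.04045697])}
top tray_handle [([185.0, 316.0], 0.88, [0.173, 0.328, 0.077])
[... 1727 characters left out ...]
177.0], 0.74, [0.454, -0.212, 0.085]), ([278.0, 209.0], 0.45, [0.499, -0.002, 0.058])]
side deck [([226.0, 260.0], 0.91, [0.472, 0.332, 0.1]), ([345.0, 148.0], 0.48, [0.484, -0.544, 0.039])]
side stop_pad [([204.0, 237.0], 0.62, [0.565, 0.316, 0.137]), ([280.0, 210.0], 0.58, [0.51, -0.04, 0.019])]
side tube_rack [([196.0, 213.0], 0.66, [0.757, 0.149, 0.033]), ([348.0, 149.0], 0.4, [0.468, -0.54, 0.041])]
side gel_bottle [([245.0, 182.0], 0.66, [0.713, -0.105, 0.038])]
side reagent [([346.0, 147.0], 0.59, [0.481, -0.55, 0.037])]
side beaker [([224.0, 224.0], 0.67, [0.547, 0.243, 0.14]), ([347.0, 148.0], 0.58, [0.477, -0.551, 0.038])]
side glove_box [([162.0, 351.0], 0.8, [0.43, 0.66, 0.073])]
```

```bash
python3 -c "
import cv2
p=cv2.imread('pics/top0.png');cv2.imwrite('pics/top0c.png',cv2.resize(p[90:390,70:500],None,fx=1.85,fy=1.85,interpolation=cv2.INTER_CUBIC))"
```

```text
(no output)
```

View pics/top0c.png

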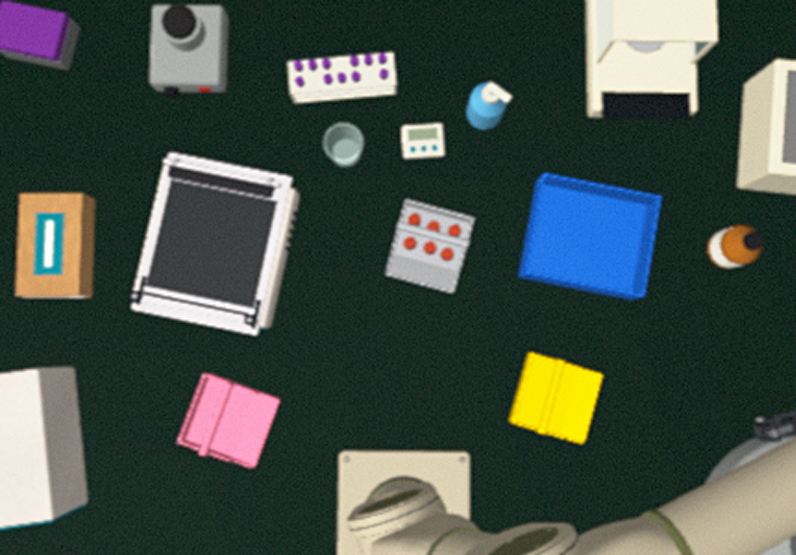

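View pics/side0.png

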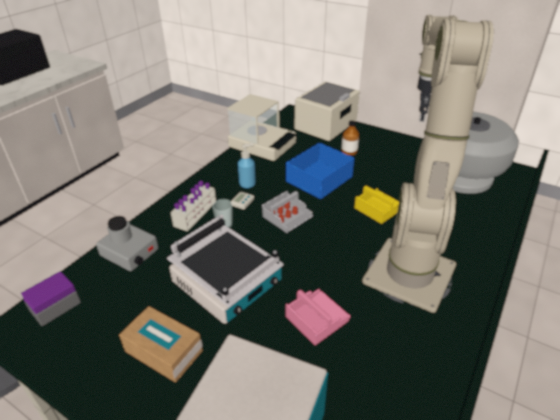

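Steel tray with six red stoppers is at top-picture px (304,216). The look-alikes are pink (185,316) and yellow (367,302), so I choose the steel one at (304,216). The bin is at px (385,221) and the shaker at (181,221). Next I measure yaws and obstacle heights.

```bash
cat > m.py <<'E'
from h import *
z=np.load("top0.npz");P=cloud(z["d"],z["K"],z["T"]);p=z["p"].astype(int)
Q=P.reshape(-1,3);C=p.reshape(-1,3);ok=~np.isnan(Q[:,0])
def rect(m,n):
    q=Q[m&ok]; (c,s,a)=cv2.minAreaRect((q[:,:2]*1000).astype(np.float32)); print(n,m.sum(),np.round(c,1),np.round(s,1),round(a,1),"z",np.round(np.nanpercentile(q[:,2],[5,50,95]),4))
def near(x,y,r): return np.hypot(Q[:,0]-x,Q[:,1]-y)<r
rect(near(.49,-.05,.13)&(Q[:,2]>.066)&(Q[:,2]<.09),"handle")
rect(near(.49,-.05,.13)&(Q[:,2]>.008),"tray")
blue=(C[:,2]>C[:,0]+70)&near(.49,-.32,.2)
rect(blue&(Q[:,2]>.08),"binrim");rect(blue,"bin")
dk=near(.476,.345,.13)&(abs(Q[:,2]-.101)<.006)&(C.max(1)<90);rect(dk,"deckdark")
sh=near(.476,.335,.19)&(Q[:,2]>.09);rect(sh,"shaker")
sb=near(.476,.335,.19)&(Q[:,2]>.142);rect(sb,"stopbar")
# height map 0.1 m grid
for x in np.arange(.9,-.4,-.1):
    print(f"{x:.1f}",[ (lambda m: round(float(np.nanmax(Q[m,2])),2) if m.any() else None)((abs(Q[:,0]-x)<.05)&(abs(Q[:,1]-y)<.05)&ok) for y in np.arange(.9,-1.0,-.1)])
E
python3 m.py
```

```text
handle 155 [494.7 -48. ] [128.5  12.7] 74.7 z [0.0686 0.0751 0.0825]
tray 964 [493.7 -42.2] [230.  248.6] 53.0 z [0.0086 0.0246 0.0772]
binrim 374 [ 494.3 -327. ] [211.2 180.8] 79.1 z [0.0819 0.0882 0.0957]
bin 4089 [ 502.6 -339.1] [238.  204.7] 78.8 z [-0.0038  0.0055  0.0875]
deckdark 2817 [472.8 339.5] [190.7 183.6] 78.5 z [0.096  0.1007 0.1058]
shaker 5928 [474.2 333.5] [221.9 280.1] 78.8 z [0.0933 0.1008 0.151 ]
stopbar 559 [476.7 334.7] [205.7 242.1] 79.0 z [0.1446 0.1513 0.1587]
0.9 [0.01, 0.01, 0.09, 0.09, 0.07, 0.14, 0.07, 0.01, 0.01, 0.02, 0.01, 0.02, 0.2, 0.21, 0.21, 0.02, 0.01, 0.02, 0.01]
0.8 [0.01, 0.01, 0.09, 0.09, 0.08, 0.15, 0.07, 0.1, 0.1, 0.1, 0.11, 0.09, 0.21, 0.21, 0.2, 0.18, 0.18, 0.18, 0.01]
0.7 [0.01, 0.02, 0.01, 0.01, 0.01, 0.06, 0.01, 0.07, 0.1, 0.03, 0.19, 0.19, 0.07, 0.07, 0.07, 0.19, 0.19, 0.19, None]
0.6 [0.01, 0.01, 0.08, 0.08, 0.01, 0.16, 0.16, 0.16, 0.1, 0.06, 0.02, 0.1, 0.1, 0.1, 0.01, 0.19, 0.19, 0.19, 0.12]
0.5 [0.01, 0.01, 0.09, 0.09, 0.09, 0.11, 0.11, 0.15, 0.01, 0.08, 0.09, 0.1, 0.02, 0.1, 0.08, 0.16, 0.01, 0.01, 0.01]
0.4 [0.01, 0.01, 0.08, 0.0
[... 212 characters left out ...]
.19, 0.2, 0.2, 0.2, 0.01, 0.06, 0.09, 0.03, 0.02, 0.01, 0.01, 0.09, 0.08, 0.66, 0.66, 0.63, 0.01, 0.01, 0.01]
0.1 [0.19, 0.2, 0.2, 0.2, 0.01, 0.06, 0.08, 0.02, 0.32, 0.48, 0.75, 0.74, 0.71, 0.69, 0.66, 0.63, 0.24, 0.24, None]
0.0 [0.01, 0.2, 0.2, 0.2, 0.01, 0.01, 0.01, 0.02, 0.33, 0.57, 0.74, 0.74, 0.71, 0.66, 0.25, 0.28, 0.27, 0.24, None]
-0.1 [0.02, 0.01, 0.02, 0.01, 0.01, 0.01, 0.01, 0.02, 0.02, 0.43, None, None, None, None, 0.24, 0.25, 0.24, 0.24, 0.01]
-0.2 [0.01, 0.01, 0.01, 0.01, 0.01, 0.01, 0.01, 0.01, 0.01, 0.01, None, None, None, None, 0.01, 0.01, None, None, 0.0]
-0.3 [None, None, None, None, None, None, None, None, None, None, None, None, None, None, None, None, None, None, None]
```

Emit:
apply_moves --pt "0 0 -0.04 0 -1" --pt "0 0 -0.04 0 -1" --pt "0 0 -0.04 0 -1" --pt "0 0 -0.04 0 -1" --pt "0 0 -0.04 0 -1"

```text
clock: 1.62
position: [0.1969, -0.5896, 0.4276]
ee_rot: [0.987, 0.161, -0.002, -0.01]
ft_force: [0.8, -1.3, 0.5]
grip_width: 0.999
```

```bash
cat > plan.py <<'E'
from h import *
def plan(targets,step=.038,turn=0,obs=None):
    """rows through world points; turn deg spread at <=7 per row from the start"""
    o=obs or manip.get_obs(); p=np.array(o["position"]);Rm=R.from_quat(o["ee_rot"]);rows=[]
    for t in targets:
        t=np.array(t);n=max(1,int(np.ceil(np.linalg.norm(t-p)/step)))
        for k in range(n):
            d=(t-p)/(n-k); s=Rm.inv().apply(d); a=np.clip(turn,-7,7); turn-=a
            rows.append([round(float(x),3) for x in s]+[round(float(a),1)]); p=p+d; Rm=Rm*R.from_euler("z",a,degrees=True)
    while abs(turn)>.05: a=np.clip(turn,-7,7);turn-=a;rows.append([0,0,0,round(float(a),1)])
    for i in range(0,len(rows),5): print(rows[i:i+5])
def st():
    o=manip.get_obs();M=R.from_quat(o["ee_rot"]).as_matrix();az=lambda v:round(float(np.degrees(np.arctan2(v[1],v[0]))),1)
    print("t",round(o["clock"],2),"p",np.round(o["position"],4),"tilt",round(float(np.degrees(np.arccos(-M[2,2]))),1),"az z",az(M[:,2]),"x",az(M[:,0]),"y",az(M[:,1]),"ytilt",round(float(M[2,1]),3),"q",np.round(o["joint_pos"],2),"F",np.round(o["ft_force"],1),"w",round(o["grip_width"],3))
E
python3 -c "
from plan import *
st();plan([[.5,-.35,.45],[.6,.1,.47],[.18,.62,.47]],.04,-57)"
```

```text
t 1.62 p [ 0.1969 -0.5896  0.4276] tilt 1.1 az z 112.1 x 18.5 y -71.5 ytilt -0.02 q [ 1.21  0.33 -0.05  1.06  0.02  1.77 -0.08] F [ 0.8 -1.3  0.5] w 0.999
[[0.036, -0.013, -0.002, -7.0], [0.038, -0.009, -0.002, -7.0], [0.038, -0.004, -0.002, -7.0], [0.039, 0.001, -0.002, -7.0], [0.038, 0.005, -0.002, -7.0]]
[[0.037, 0.01, -0.002, -7.0], [0.036, 0.015, -0.002, -7.0], [0.034, 0.019, -0.002, -7.0], [0.031, 0.023, -0.002, -1.0], [0.031, 0.023, -0.002, 0.0]]
[[0.038, -0.001, -0.001, 0.0], [0.038, -0.001, -0.001, 0.0], [0.038, -0.001, -0.001, 0.0], [0.038, -0.001, -0.001, 0.0], [0.038, -0.001, -0.001, 0.0]]
[[0.038, -0.001, -0.001, 0.0], [0.038, -0.001, -0.001, 0.0], [0.038, -0.001, -0.001, 0.0], [0.038, -0.001, -0.001, 0.0], [0.038, -0.001, -0.001, 0.0]]
[[0.038, -0.001, -0.001, 0.0], [0.038, -0.001, -0.001, 0.0], [0.023, -0.032, 0.001, 0.0], [0.023, -0.032, 0.001, 0.0], [0.023, -0.032, 0.001, 0.0]]
[[0.023, -0.032, 0.001, 0.0], [0.023, -0.032, 0.001, 0.0], [0.023, -0.032, 0.001, 0.0], [0.023, -0.032, 0.001, 0.0], [0.023, -0.032, 0.001, 0.0]]
[[0.023, -0.032, 0.001, 0.0], [0.023, -0.032, 0.001, 0.0], [0.023, -0.032, 0.001, 0.0], [0.023, -0.032, 0.001, 0.0], [0.023, -0.032, 0.001, 0.0]]
[[0.023, -0.032, 0.001, 0.0], [0.023, -0.032, 0.001, 0.0], [0.023, -0.032, 0.001, 0.0], [0.023, -0.032, 0.001, 0.0]]
```

Emit:
apply_moves --pt "0.036 -0.013 -0.002 -7 -1" --pt "0.038 -0.009 -0.002 -7 -1" --pt "0.038 -0.004 -0.002 -7 -1" --pt "0.039 0.001 -0.002 -7 -1" --pt "0.038 0.005 -0.002 -7 -1"

```text
clock: 2.03
position: [0.3447, -0.4736, 0.4505]
ee_rot: [0.893, 0.45, -0.001, -0.0]
ft_force: [0.5, -0.3, -0.1]
grip_width: 0.996
```

Emit:
apply_moves --pt "0.037 0.01 -0.002 -7 -1" --pt "0.036 0.015 -0.002 -7 -1" --pt "0.034 0.019 -0.002 -7 -1" --pt "0.031 0.023 -0.002 -1 -1" --pt "0.031 0.023 -0.002 0 -1"

```text
clock: 2.45
position: [0.5012, -0.3457, 0.4622]
ee_rot: [0.785, 0.619, -0.001, 0.001]
ft_force: [0.6, -0.4, 0.1]
grip_width: 0.999
```

Emit:
apply_moves --pt "0.038 0 -0.001 0 -1" --pt "0.038 0 -0.001 0 -1" --pt "0.038 0 -0.001 0 -1" --pt "0.038 0 -0.001 0 -1" --pt "0.038 0 -0.001 0 -1"

```text
clock: 2.87
position: [0.55, -0.153, 0.4635]
ee_rot: [0.785, 0.62, -0.002, -0.001]
ft_force: [0.7, -0.9, -0.2]
grip_width: 1.0
```

Emit:
apply_moves --pt "0.038 0 -0.001 0 -1" --pt "0.038 0 -0.001 0 -1" --pt "0.038 0 -0.001 0 -1" --pt "0.038 0 -0.001 0 -1" --pt "0.038 0 -0.001 0 -1"

```text
clock: 3.28
position: [0.5941, 0.041, 0.4697]
ee_rot: [0.785, 0.619, -0.001, 0.0]
ft_force: [1.3, -0.7, -0.0]
grip_width: 1.007
```

Emit:
apply_moves --pt "0.035 -0.015 0 0 -1" --pt "0.023 -0.032 0 0 -1" --pt "0.023 -0.032 0 0 -1" --pt "0.023 -0.032 0 0 -1" --pt "0.023 -0.032 0 0 -1"

```text
clock: 3.7
position: [0.4837, 0.207, 0.4652]
ee_rot: [0.785, 0.62, -0.003, -0.003]
ft_force: [0.2, 0.7, 1.4]
grip_width: 1.0
```

```bash
python3 -c "
from plan import *
st();plan([[.18,.6,.48]],.04)"
```

```text
t 3.7 p [0.4837 0.207  0.4652] tilt 0.4 az z 176.2 x 76.6 y -13.4 ytilt -0.008 q [ 0.1   0.16 -0.69  1.22  0.1   1.8  -0.8 ] F [0.2 0.7 1.4] w 1.0
[[0.024, -0.03, -0.001, 0.0], [0.024, -0.03, -0.001, 0.0], [0.024, -0.03, -0.001, 0.0], [0.024, -0.03, -0.001, 0.0], [0.024, -0.03, -0.001, 0.0]]
[[0.024, -0.03, -0.001, 0.0], [0.024, -0.03, -0.001, 0.0], [0.024, -0.03, -0.001, 0.0], [0.024, -0.03, -0.001, 0.0], [0.024, -0.03, -0.001, 0.0]]
[[0.024, -0.03, -0.001, 0.0], [0.024, -0.03, -0.001, 0.0], [0.024, -0.03, -0.001, 0.0]]
```

Emit:
apply_moves --pt "0.024 -0.03 -0.001 0 -1" --pt "0.024 -0.03 -0.001 0 -1" --pt "0.024 -0.03 -0.001 0 -1" --pt "0.024 -0.03 -0.001 0 -1" --pt "0.024 -0.03 -0.001 0 -1"

```text
clock: 4.12
position: [0.3574, 0.3644, 0.4722]
ee_rot: [0.785, 0.619, -0.002, -0.001]
ft_force: [0.8, 1.0, -0.2]
grip_width: 1.001
```

Emit:
apply_moves --pt "0.024 -0.03 -0.001 0 -1" --pt "0.024 -0.03 -0.001 0 -1" --pt "0.024 -0.03 -0.001 0 -1" --pt "0.024 -0.03 -0.001 0 -1" --pt "0.024 -0.03 -0.001 0 -1"

```text
clock: 4.53
position: [0.2329, 0.5217, 0.4795]
ee_rot: [0.787, 0.617, 0.001, -0.0]
ft_force: [1.2, -0.4, 1.1]
grip_width: 1.001
```

Emit:
apply_moves --pt "0.024 -0.03 -0.001 0 -1" --pt "0.04 0 -0.01 0 -1" --pt "0.04 0 -0.01 0 -1" --pt "0.04 0 -0.01 0 -1" --pt "0.04 0 -0.01 0 -1"

```text
clock: 4.95
position: [0.2303, 0.6384, 0.4811]
ee_rot: [0.788, 0.615, -0.026, 0.002]
ft_force: [0.5, 0.7, -2.3]
grip_width: 1.005
```

```bash
python3 -c "
from plan import *
st()"
```

```text
t 4.95 p [0.2303 0.6384 0.4811] tilt 3.0 az z -137.9 x 75.9 y -14.2 ytilt -0.029 q [-1.07  0.6  -0.53  0.59  0.29  2.04 -1.65] F [ 0.5  0.7 -2.3] w 1.005
```

Emit:
apply_moves --pt "0.041 0 -0.005 0 -1" --pt "0.041 0 -0.005 0 -1" --pt "0.041 0 -0.005 0 -1" --pt "0.041 0 -0.005 0 -1" --pt "0.041 0 -0.005 0 -1"

```text
clock: 5.37
position: [0.2654, 0.6876, 0.4562]
ee_rot: [0.805, 0.591, -0.038, -0.024]
ft_force: [1.5, 0.3, -0.7]
grip_width: 0.999
```

```bash
python3 -c "
from plan import *
st()"
```

```text
t 5.37 p [0.2654 0.6876 0.4562] tilt 5.2 az z -176.1 x 72.6 y -17.5 ytilt -0.085 q [-1.29  0.76  0.28  0.37 -0.31  2.05 -1.52] F [ 1.5  0.3 -0.7] w 0.999
```

Emit:
apply_moves --pt "0.01 0 -0.04 0 -1" --pt "0.01 0 -0.04 0 -1" --pt "0.01 0 -0.04 0 -1" --pt "0.01 0 -0.04 0 -1" --pt "0.01 0 -0.04 0 -1"

```text
clock: 5.78
position: [0.2521, 0.7199, 0.518]
ee_rot: [0.792, 0.606, 0.029, -0.069]
ft_force: [1.2, 0.3, -1.6]
grip_width: 1.001
```

```bash
python3 -c "
from plan import *
st()"
```

```text
t 5.78 p [0.2521 0.7199 0.518 ] tilt 8.6 az z 104.8 x 74.5 y -14.9 ytilt -0.075 q [-1.29  0.8   0.32  0.16 -0.37  2.06 -1.54] F [ 1.2  0.3 -1.6] w 1.001
```

Emit:
apply_moves --pt "0 0 -0.041 0 -1" --pt "0 0 -0.041 0 -1" --pt "0 0 -0.041 0 -1" --pt "0 0 -0.041 0 -1" --pt "0 0 -0.041 0 -1"

```text
clock: 6.2
position: [0.2435, 0.67, 0.6333]
ee_rot: [0.786, 0.601, 0.09, -0.117]
ft_force: [-0.4, 0.4, 0.0]
grip_width: 1.005
```

Emit:
apply_moves --pt "0 0 -0.041 0 -1" --pt "0 0 -0.041 0 -1" --pt "0 0 -0.041 0 -1" --pt "0 0 -0.041 0 -1" --pt "0 0 -0.041 0 -1"

```text
clock: 6.62
position: [0.2324, 0.5987, 0.7443]
ee_rot: [0.776, 0.589, 0.156, -0.165]
ft_force: [-0.6, 0.3, 0.2]
grip_width: 0.998
```

```bash
python3 -c "
from plan import *
st()"
```

```text
t 6.62 p [0.2324 0.5987 0.7443] tilt 26.2 az z 83.8 x 73.4 y -14.6 ytilt -0.072 q [-1.25  0.48  0.23  0.16 -0.31  2.06 -1.55] F [-0.6  0.3  0.2] w 0.998
```

Emit:
apply_moves --pt "0 0.03 -0.028 0 -1" --pt "0 0.03 -0.028 0 -1" --pt "0 0.03 -0.028 0 -1" --pt "0 0.03 -0.028 0 -1" --pt "0 0.03 -0.028 0 -1"

```text
clock: 7.03
position: [0.3515, 0.4853, 0.7936]
ee_rot: [0.764, 0.582, 0.202, -0.192]
ft_force: [0.3, 0.5, 0.4]
grip_width: 0.999
```

```bash
python3 -c "
from plan import *
st()"
```

```text
t 7.03 p [0.3515 0.4853 0.7936] tilt 32.3 az z 80.8 x 73.5 y -14.4 ytilt -0.057 q [-0.87  0.41  0.08  0.16 -0.38  2.06 -1.35] F [0.3 0.5 0.4] w 0.999
```

Emit:
apply_moves --pt "0 0.01 -0.04 0 -1" --pt "0 0.01 -0.04 0 -1" --pt "0 0.01 -0.04 0 -1" --pt "0 0.01 -0.04 0 -1" --pt "0 0.01 -0.04 0 -1"

```text
clock: 7.45
position: [0.3709, 0.3709, 0.8636]
ee_rot: [0.753, 0.561, 0.267, -0.216]
ft_force: [0.5, -0.5, -0.8]
grip_width: 1.003
```

```bash
python3 -c "
from plan import *
st()"
```

```text
t 7.45 p [0.3709 0.3709 0.8636] tilt 40.2 az z 75.6 x 72.6 y -16.1 ytilt -0.026 q [-0.53  0.3  -0.26  0.16 -0.32  2.06 -1.29] F [ 0.5 -0.5 -0.8] w 1.003
```

```bash
python3 -c "
from plan import *
plan([[.47,-.14,.22]],.041)
# pour sim
o=manip.get_obs();Rt=R.from_quat(o['ee_rot']);M=Rt.as_matrix()
tr=R.from_euler('z',-15.3,degrees=True)
rel=Rt.inv()*tr
for a in(-90,-75,75,90):
    W=(Rt*R.from_euler('z',a,degrees=True)*rel).as_matrix(); print(a,'back',np.round(W[:,0],2),'y',np.round(W[:,1],2),'up',np.round(W[:,2],2))
"
```

```text
[[-0.036, 0.012, 0.009, 0.0], [-0.036, 0.012, 0.009, 0.0], [-0.036, 0.012, 0.009, 0.0], [-0.036, 0.012, 0.009, 0.0], [-0.036, 0.012, 0.009, 0.0]]
[[-0.036, 0.012, 0.009, 0.0], [-0.036, 0.012, 0.009, 0.0], [-0.036, 0.012, 0.009, 0.0], [-0.036, 0.012, 0.009, 0.0], [-0.036, 0.012, 0.009, 0.0]]
[[-0.036, 0.012, 0.009, 0.0], [-0.036, 0.012, 0.009, 0.0], [-0.036, 0.012, 0.009, 0.0], [-0.036, 0.012, 0.009, 0.0], [-0.036, 0.012, 0.009, 0.0]]
[[-0.036, 0.012, 0.009, 0.0], [-0.036, 0.012, 0.009, 0.0], [-0.036, 0.012, 0.009, 0.0], [-0.036, 0.012, 0.009, 0.0], [-0.036, 0.012, 0.009, 0.0]]
[[-0.036, 0.012, 0.009, 0.0]]
-90 back [0.2  0.73 0.65] y [-0.63  0.61 -0.48] up [-0.75 -0.32  0.58]
-75 back [0.44 0.64 0.63] y [-0.57  0.74 -0.36] up [-0.7  -0.2   0.69]
75 back [ 0.05 -0.78 -0.62] y [ 0.86  0.35 -0.38] up [ 0.51 -0.51  0.69]
90 back [-0.2  -0.74 -0.64] y [ 0.84  0.2  -0.5 ] up [ 0.5  -0.64  0.58]
```

Emit:
apply_moves --pt "-0.036 0.012 0.009 0 0" --pt "-0.036 0.012 0.009 0 0" --pt "-0.036 0.012 0.009 0 0" --pt "-0.036 0.012 0.009 0 0" --pt "-0.036 0.012 0.009 0 0"

```text
clock: 7.87
position: [0.3897, 0.276, 0.7588]
ee_rot: [0.747, 0.565, 0.277, -0.217]
ft_force: [0.5, 1.8, 0.8]
grip_width: 0.505
```

Emit:
apply_moves --pt "-0.036 0.012 0.009 0 0" --pt "-0.036 0.012 0.009 0 0" --pt "-0.036 0.012 0.009 0 0" --pt "-0.036 0.012 0.009 0 0" --pt "-0.036 0.012 0.009 0 0"

```text
clock: 8.28
position: [0.4149, 0.1506, 0.6001]
ee_rot: [0.747, 0.563, 0.281, -0.215]
ft_force: [0.9, -0.1, -0.0]
grip_width: 0.502
```

```bash
python3 -c "
from plan import *
st();plan([[.47,-.14,.22]],.041)"
```

```text
t 8.28 p [0.4149 0.1506 0.6001] tilt 41.5 az z 74.5 x 73.9 y -15.9 ytilt -0.005 q [ 0.09 -0.23 -0.02  1.47 -0.72  1.69 -0.38] F [ 0.9 -0.1 -0. ] w 0.502
[[-0.037, 0.011, 0.009, 0.0], [-0.037, 0.011, 0.009, 0.0], [-0.037, 0.011, 0.009, 0.0], [-0.037, 0.011, 0.009, 0.0], [-0.037, 0.011, 0.009, 0.0]]
[[-0.037, 0.011, 0.009, 0.0], [-0.037, 0.011, 0.009, 0.0], [-0.037, 0.011, 0.009, 0.0], [-0.037, 0.011, 0.009, 0.0], [-0.037, 0.011, 0.009, 0.0]]
[[-0.037, 0.011, 0.009, 0.0], [-0.037, 0.011, 0.009, 0.0]]
```

Emit:
apply_moves --pt "-0.037 0.011 0.009 0 0" --pt "-0.037 0.011 0.009 0 0" --pt "-0.037 0.011 0.009 0 0" --pt "-0.037 0.011 0.009 0 0" --pt "-0.037 0.011 0.009 0 0"

```text
clock: 8.7
position: [0.4353, 0.0251, 0.4372]
ee_rot: [0.746, 0.563, 0.283, -0.214]
ft_force: [0.6, 0.0, -0.0]
grip_width: 0.499
```

Emit:
apply_moves --pt "-0.037 0.011 0.009 0 0" --pt "-0.037 0.011 0.009 0 0" --pt "-0.037 0.011 0.009 0 0" --pt "-0.037 0.011 0.009 0 0" --pt "-0.037 0.011 0.009 0 0"

```text
clock: 9.12
position: [0.4573, -0.1004, 0.2748]
ee_rot: [0.746, 0.564, 0.285, -0.211]
ft_force: [1.3, -0.9, 0.6]
grip_width: 0.498
```

Emit:
apply_moves --pt "-0.037 0.011 0.009 0 0" --pt "-0.037 0.011 0.009 0 0" --pt "0 0 0 0 0"

```text
clock: 9.37
position: [0.4648, -0.1537, 0.2026]
ee_rot: [0.748, 0.562, 0.282, -0.213]
ft_force: [-0.7, -0.2, -0.5]
grip_width: 0.5
```

```bash
cat > tr.py <<'E'
from plan import *
def tray(tag):
    st()
    p,d,K,T=cam("wrist");save(tag+".png",p);P=cloud(d,K,T)
    for x in nets.place_of("wrist","tray_handle")[:3]: print(np.round(x["xy"]),round(x["conf"],2),np.round(P[int(x["xy"][1]),int(x["xy"][0])],3))
    Q=P.reshape(-1,3);ok=~np.isnan(Q[:,0]);m=ok&(np.hypot(Q[:,0]-.494,Q[:,1]+.048)<.09)&(Q[:,2]>.068)&(Q[:,2]<.082)
    print(m.sum());print(cv2.minAreaRect((Q[m,:2]*1000).astype(np.float32)),np.percentile(Q[m,2],[5,50,95]))
E
python3 -c "
from tr import *
tray('w1')"
```

```text
t 9.37 p [ 0.4648 -0.1537  0.2026] tilt 41.4 az z 73.9 x 73.8 y -16.2 ytilt -0.001 q [ 0.35  0.26  0.36  1.82 -0.74  1.48  0.66] F [-0.7 -0.2 -0.5] w 0.5
[285. 198.] 0.69 [ 0.497 -0.055  0.076]
1910
((497.3172302246094, -46.601173400878906), (129.66136169433594, 11.996684074401855), 75.06816101074219) [0.07334277 0.07571347 0.07693526]
```

View pics/w1.png

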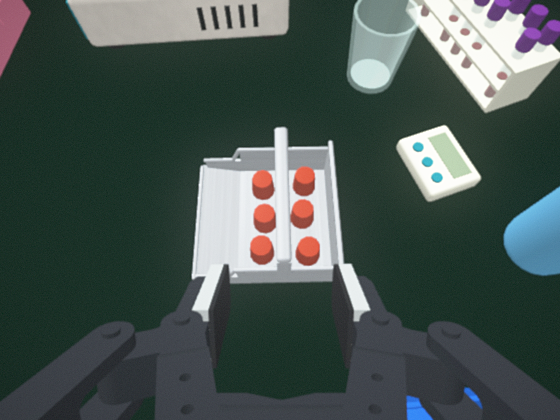

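```bash
python3 -c "
from plan import *
plan([[.4915,-.0645,.09],[.5005,-.0345,.0527]],.04,-1.5)"
```

```text
[[-0.003, -0.0, 0.037, -1.5], [-0.003, -0.0, 0.037, 0.0], [-0.003, -0.0, 0.037, 0.0], [-0.003, -0.0, 0.037, 0.0], [-0.001, 0.0, 0.024, 0.0]]
[[-0.001, 0.0, 0.024, 0.0]]
```

Emit:
apply_moves --pt "-0.003 0 0.037 -1.5 0" --pt "-0.003 0 0.037 0 0" --pt "-0.003 0 0.037 0 0" --pt "-0.003 0 0.037 0 0" --pt "-0.001 0 0.024 0 0"

```text
clock: 9.88
position: [0.5046, -0.0517, 0.08]
ee_rot: [0.737, 0.576, 0.293, -0.197]
ft_force: [0.4, 0.3, 0.6]
grip_width: 0.505
```

Emit:
apply_moves --pt "-0.001 0 0.02 0 0" --pt "0 0 0 0 0"

```text
clock: 10.05
position: [0.5091, -0.0328, 0.0649]
ee_rot: [0.735, 0.579, 0.294, -0.198]
ft_force: [-0.9, -0.3, -0.7]
grip_width: 0.498
```

```bash
python3 -c "
from tr import *
st();plan([[.5005,-.0345,.0527]],.04)"
```

```text
t 10.05 p [ 0.5091 -0.0328  0.0649] tilt 41.5 az z 72.2 x 77.9 y -14.6 ytilt 0.049 q [ 0.23  0.38  0.23  2.01 -0.93  1.11  0.79] F [-0.9 -0.3 -0.7] w 0.498
[[-0.011, -0.009, 0.006, 0.0]]
```

Emit:
apply_moves --pt "-0.011 -0.009 0.006 4.2 0" --pt "0 0 0 0 0"

```text
clock: 10.22
position: [0.5016, -0.033, 0.0566]
ee_rot: [0.754, 0.553, 0.288, -0.208]
ft_force: [-0.7, -0.3, -0.6]
grip_width: 0.501
```

```bash
python3 -c "
from tr import *
st();plan([[.5005,-.0345,.0527]],.04)"
```

```text
t 10.22 p [ 0.5016 -0.033   0.0566] tilt 41.7 az z 72.1 x 72.6 y -17.6 ytilt 0.004 q [ 0.23  0.39  0.24  2.03 -0.94  1.1   0.75] F [-0.7 -0.3 -0.6] w 0.501
[[-0.004, -0.001, 0.002, 0.0]]
```

Emit:
apply_moves --pt "-0.003 -0.001 0.002 0 0.3" --pt "0 0 0 0 1" --pt "0 0 0 0 1" --pt "0 0 0 0 1" --pt "0 0 0 0 1" --squeeze 90

```text
clock: 10.63
position: [0.5042, -0.036, 0.0595]
ee_rot: [0.751, 0.556, 0.292, -0.203]
ft_force: [0.0, -0.5, -4.0]
grip_width: 0.124
```

Emit:
apply_moves --pt "0 0 0 0 1" --pt "0 0 0 0 1" --pt "0 0 0 0 1"

```text
clock: 10.88
position: [0.5042, -0.0367, 0.0595]
ee_rot: [0.751, 0.556, 0.291, -0.203]
ft_force: [-0.1, 0.1, -3.2]
grip_width: 0.122
```

```bash
python3 -c "
from tr import *
st();tray('w2')"
```

```text
t 10.88 p [ 0.5042 -0.0367  0.0595] tilt 41.6 az z 71.3 x 73.6 y -17.4 ytilt 0.019 q [ 0.23  0.38  0.24  2.03 -0.94  1.1   0.76] F [-0.1  0.1 -3.2] w 0.122
t 10.88 p [ 0.5042 -0.0367  0.0595] tilt 41.6 az z 71.3 x 73.6 y -17.4 ytilt 0.019 q [ 0.23  0.38  0.24  2.03 -0.94  1.1   0.76] F [-0.1  0.1 -3.2] w 0.122
[283. 316.] 0.68 [ 0.5   -0.052  0.078]
8545
((507.6315002441406, -33.455162048339844), (93.75637817382812, 38.04918670654297), 59.37626266479492) [0.07394521 0.07718416 0.07944958]
```

Emit:
apply_moves --pt "0.026 0 -0.029 0 1" --pt "0.026 0 -0.029 0 1" --pt "0.026 0 -0.029 0 1" --pt "0.026 0 -0.029 0 1" --pt "0 0 0 0 1"

```text
clock: 11.4
position: [0.499, -0.0341, 0.2171]
ee_rot: [0.753, 0.555, 0.287, -0.207]
ft_force: [1.7, -1.2, -2.4]
grip_width: 0.125
```

```bash
cat > pour.py <<'E'
from plan import *
def sim(a0,yaw=None):
    st()
    o=manip.get_obs();Rt=R.from_quat(o['ee_rot'])
    M=Rt.as_matrix(); yw=np.arctan2(M[1,1],M[0,1]); tr=R.from_euler('z',yw)
    rel=Rt.inv()*tr
    for a in a0:
        Rn=Rt*R.from_euler('z',a,degrees=True);W=Rn*rel
        print(a,'back',np.round(W.as_matrix()[:,0],2),'up',np.round(W.as_matrix()[:,2],2),"tcp-handle",np.round(.019*Rn.as_matrix()[:,2],3))
        for n,c in dict(lip_my=(-84,-63,11),lip_py=(-84,63,11),back_my=(50,-63,0),back_py=(50,63,0),fl_py=(-45,63,0)).items():
            print('  ',n,np.round(W.apply(np.array(c)-[0,0,66])))
E
python3 -c "
from pour import *
sim([-30,-60,-75,-85])"
```

```text
t 11.4 p [ 0.499  -0.0341  0.2171] tilt 41.5 az z 72.1 x 72.9 y -17.4 ytilt 0.007 q [ 0.18  0.13  0.27  1.93 -0.78  1.31  0.46] F [ 1.7 -1.2 -2.4] w 0.125
-30 back [0.94 0.1  0.33] up [-0.34  0.04  0.94] tcp-handle [ 0.004  0.012 -0.014]
   lip_my [-55. -73. -75.]
   lip_py [-65.  52. -84.]
   back_my [ 74. -60. -41.]
   back_py [ 64.  65. -50.]
   fl_py [-25.  56. -81.]
-60 back [0.67 0.47 0.57] up [-0.62 -0.06  0.78] tcp-handle [ 0.004  0.012 -0.014]
   lip_my [  3. -92. -75.]
   lip_py [ -48.   19. -107.]
   back_my [100. -28.  -7.]
   back_py [ 49.  83. -39.]
   fl_py [-15.  38. -93.]
-75 back [0.46 0.62 0.64] up [-0.72 -0.15  0.67] tcp-handle [ 0.004  0.012 -0.014]
   lip_my [ 33. -92. -67.]
   lip_py [ -32.    5. -114.]
   back_my [103.  -8.  11.]
   back_py [ 39.  90. -36.]
   fl_py [ -6.  31. -97.]
-85 back [0.31 0.69 0.66] up [-0.77 -0.23  0.6 ] tcp-handle [ 0.004  0.012 -0.014]
   lip_my [ 52. -89. -59.]
   lip_py [ -19.   -2. -117.]
   back_my [101.   6.  22.]
   back_py [ 30.  93. -36.]
   fl_py [  1.  27. -98.]
```

```bash
python3 -c "
from pour import *
plan([[.534,-.278,.205]],.037)"
```

```text
[[-0.025, 0.015, -0.02, 0.0], [-0.025, 0.015, -0.02, 0.0], [-0.025, 0.015, -0.02, 0.0], [-0.025, 0.015, -0.02, 0.0], [-0.025, 0.015, -0.02, 0.0]]
[[-0.025, 0.015, -0.02, 0.0], [-0.025, 0.015, -0.02, 0.0]]
```

Emit:
apply_moves --pt "-0.015 0.009 -0.012 0 1" --pt "-0.025 0.015 -0.02 0 1" --pt "-0.025 0.015 -0.02 0 1" --pt "-0.025 0.015 -0.02 0 1" --pt "-0.025 0.015 -0.02 0 1" --squeeze 110

```text
clock: 11.82
position: [0.5223, -0.1909, 0.2135]
ee_rot: [0.747, 0.561, 0.289, -0.209]
ft_force: [0.5, 0.1, -5.1]
grip_width: 0.114
```

Emit:
apply_moves --pt "-0.025 0.015 -0.02 0 1" --pt "-0.02 0.012 -0.016 0 1" --pt "-0.01 0.006 -0.008 0 1" --pt "0 0 0 0 1"

```text
clock: 12.15
position: [0.5328, -0.2785, 0.2044]
ee_rot: [0.749, 0.559, 0.287, -0.208]
ft_force: [-1.0, 0.2, -4.7]
grip_width: 0.118
```

```bash
python3 -c "
from pour import *
sim([-80]);plan([[.534,-.278,.18]],.037)
p,d,K,T=cam('side');save('s2.png',cv2.resize(p[110:290,200:440],None,fx=3,fy=3))"
```

```text
t 12.15 p [ 0.5328 -0.2785  0.2044] tilt 41.6 az z 72.7 x 73.7 y -16.7 ytilt 0.009 q [ 0.47  0.55  0.4   1.45 -0.8   1.63  0.71] F [-1.   0.2 -4.7] w 0.118
-80 back [0.38 0.66 0.65] up [-0.75 -0.2   0.64] tcp-handle [ 0.004  0.012 -0.014]
   lip_my [ 44. -90. -63.]
   lip_py [ -25.    1. -116.]
   back_my [103.   0.  17.]
   back_py [ 34.  92. -36.]
   fl_py [ -2.  29. -97.]
[[-0.016, 0.001, 0.019, 0.0]]
```

View pics/s2.png

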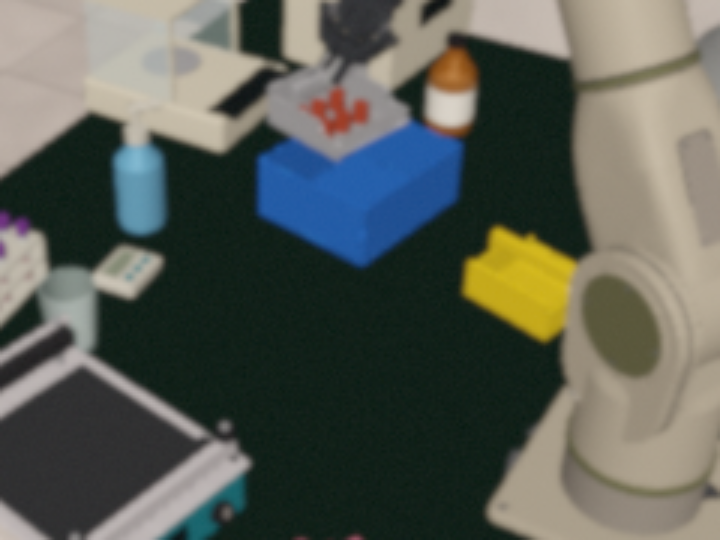

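Emit:
apply_moves --pt "-0.007 0 0.008 -7 1" --pt "-0.007 0 0.008 -7 1" --pt "0 0 0 -7 1" --pt "0 0 0 -7 1" --pt "0 0 0 -7 1"

```text
clock: 12.62
position: [0.5335, -0.2717, 0.1796]
ee_rot: [0.54, 0.762, 0.338, -0.114]
ft_force: [0.3, 0.4, -4.4]
grip_width: 0.115
```

Emit:
apply_moves --pt "0 0 0 -7 1" --pt "0 0 0 -7 1" --pt "0 0 0 -7 1" --pt "0 0 0 -7 1" --pt "0 0 0 -7 1"

```text
clock: 13.03
position: [0.5335, -0.2632, 0.1786]
ee_rot: [0.278, 0.891, 0.359, -0.007]
ft_force: [0.6, 0.3, -3.9]
grip_width: 0.118
```

Emit:
apply_moves --pt "0 0 0 -7 1" --pt "0 0 0 -5 1" --pt "0 0 0 0 1" --pt "0 0 0 0 1" --pt "0 0 0 0 1"

```text
clock: 13.45
position: [0.5336, -0.2563, 0.1789]
ee_rot: [0.176, 0.916, 0.359, 0.03]
ft_force: [-0.5, -0.9, -2.7]
grip_width: 0.12
```

```bash
python3 -c "
from pour import *
st()
p,d,K,T=cam('side');save('s3.png',cv2.resize(p[110:290,200:440],None,fx=3,fy=3))"
```

```text
t 13.45 p [ 0.5336 -0.2563  0.1789] tilt 42.3 az z 74.3 x 159.8 y 66.1 ytilt 0.669 q [ 0.61  0.54  0.16  1.49 -0.72  1.55  2.13] F [-0.5 -0.9 -2.7] w 0.12
```

View pics/s3.png

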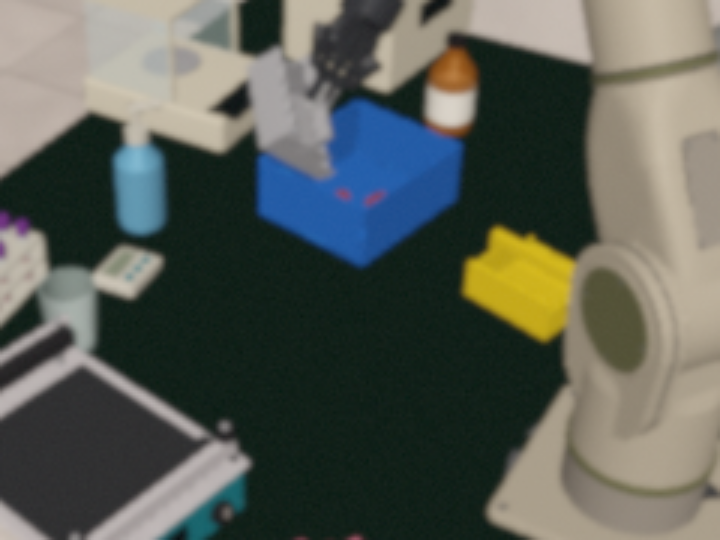

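Emit:
apply_moves --pt "0 0 0 0 1" --pt "0 0 0 0 1" --pt "0 0 0 0 1" --pt "0 0 0 0 1"

```text
clock: 13.83
position: [0.5337, -0.2557, 0.1788]
ee_rot: [0.178, 0.916, 0.359, 0.029]
ft_force: [-0.4, -0.5, -3.7]
grip_width: 0.116
```

```bash
python3 -c "
from pour import *
st()
p,d,K,T=cam('wrist');a,d2,K2,T2=cam('top')
c=cv2.resize(a[170:290,320:470],None,fx=3,fy=3)
s=cv2.resize(p,(480,360));save('w3.png',np.hstack([s,cv2.resize(c,(320,256))if 0 else np.vstack([cv2.resize(c,(310,248)),np.zeros((112,310,3),np.uint8)])]))
P=cloud(d2,K2,T2);m=(a[...,0].astype(int)>a[...,2]+60)&(a[...,0]>a[...,1].astype(int)+60)
n,l,stt,ce=cv2.connectedComponentsWithStats(m.astype(np.uint8))
for i in range(1,n):
    if stt[i,4]>5: print(stt[i],np.nanmedian(P[l==i],0).round(3))
"
```

```text
t 13.83 p [ 0.5337 -0.2557  0.1788] tilt 42.3 az z 74.4 x 159.6 y 65.7 ytilt 0.668 q [ 0.61  0.54  0.16  1.49 -0.72  1.55  2.13] F [-0.4 -0.5 -3.7] w 0.116
[177 137   7   3  18] [0.763 0.373 0.038]
[376 212   6   6  30] [ 0.506 -0.299  0.028]
[384 225   7   6  38] [ 0.464 -0.326  0.024]
[374 227   7   8  36] [ 0.456 -0.293  0.025]
[376 235   7   6  30] [ 0.43  -0.299  0.025]
[386 237   6   6  31] [ 0.426 -0.331  0.024]
[398 241   8   5  31] [ 0.414 -0.376  0.024]
[ 166  292   55   51 1416] [0.163 0.306 0.008]
```

View pics/w3.png

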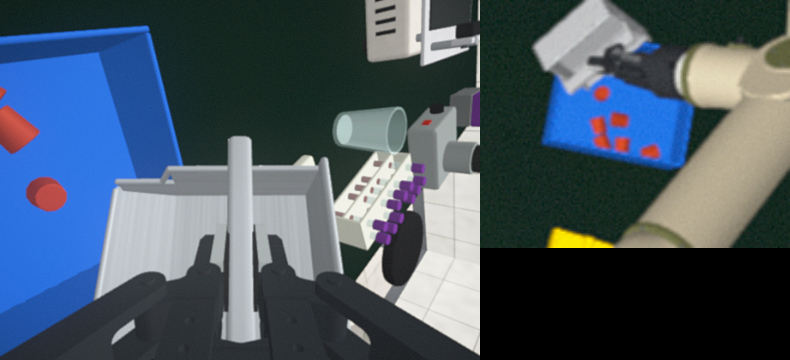

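All six stoppers are in the bin (top blobs at z≈0.025) and the tray is empty. I raise it, turn it back and carry it to the deck.

```bash
python3 -c "
from plan import *
o=manip.get_obs();M=R.from_quat(o['ee_rot']).as_matrix();a=np.degrees(np.arctan2(M[2,1],M[2,0]));print('turn',a)
plan([[.52,-.24,.27],[.485,.345,.30]],.038,a)"
```

```text
turn 83.5788435147719
[[0.008, 0.022, -0.02, 7.0], [0.011, 0.021, -0.02, 7.0], [0.014, 0.02, -0.02, 7.0], [0.023, 0.018, 0.022, 7.0], [0.025, 0.015, 0.022, 7.0]]
[[0.027, 0.012, 0.022, 7.0], [0.028, 0.009, 0.022, 7.0], [0.029, 0.005, 0.022, 7.0], [0.029, 0.002, 0.022, 7.0], [0.029, -0.002, 0.022, 7.0]]
[[0.029, -0.005, 0.022, 7.0], [0.028, -0.009, 0.022, 6.6], [0.027, -0.012, 0.022, 0.0], [0.027, -0.012, 0.022, 0.0], [0.027, -0.012, 0.022, 0.0]]
[[0.027, -0.012, 0.022, 0.0], [0.027, -0.012, 0.022, 0.0], [0.027, -0.012, 0.022, 0.0], [0.027, -0.012, 0.022, 0.0]]
```

Emit:
apply_moves --pt "0.008 0.022 -0.02 7 1" --pt "0.011 0.021 -0.02 7 1" --pt "0.014 0.02 -0.02 7 1" --pt "0.023 0.018 0.022 7 1" --pt "0.025 0.015 0.022 7 1"

```text
clock: 14.35
position: [0.5136, -0.1726, 0.2736]
ee_rot: [0.453, 0.816, 0.351, -0.082]
ft_force: [0.5, 1.2, -2.4]
grip_width: 0.117
```

Emit:
apply_moves --pt "0.027 0.012 0.022 7 1" --pt "0.028 0.009 0.022 7 1" --pt "0.029 0.005 0.022 7 1" --pt "0.029 0.002 0.022 7 1" --pt "0.029 -0.002 0.022 7 1"

```text
clock: 14.77
position: [0.5042, 0.0163, 0.2845]
ee_rot: [0.682, 0.636, 0.309, -0.183]
ft_force: [1.7, 0.4, -1.7]
grip_width: 0.116
```

```bash
cat > nx.py <<'E'
from plan import *
import sys
o=manip.get_obs();M=R.from_quat(o['ee_rot']).as_matrix();a=np.degrees(np.arctan2(M[2,1],M[2,0]));print('turn',a)
st();plan([eval(s) for s in sys.argv[2:]],float(sys.argv[1]),a)
E
python3 nx.py .038 "[.485,.345,.30]"
```

```text
turn 12.367479053301766
t 14.77 p [0.5042 0.0163 0.2845] tilt 42.2 az z 73.6 x 90.1 y -7.1 ytilt 0.144 q [ 0.22  0.04  0.13  1.88 -0.76  1.35  0.5 ] F [ 1.7  0.4 -1.7] w 0.116
[[0.029, -0.006, 0.022, 7.0], [0.028, -0.01, 0.022, 5.4], [0.027, -0.012, 0.022, 0.0], [0.027, -0.012, 0.022, 0.0], [0.027, -0.012, 0.022, 0.0]]
[[0.027, -0.012, 0.022, 0.0], [0.027, -0.012, 0.022, 0.0], [0.027, -0.012, 0.022, 0.0], [0.027, -0.012, 0.022, 0.0]]
```

Emit:
apply_moves --pt "0.029 -0.006 0.022 7 1" --pt "0.028 -0.01 0.022 5.4 1" --pt "0.027 -0.012 0.022 0 1" --pt "0.027 -0.012 0.022 0 1" --pt "0.027 -0.012 0.022 0 1"

```text
clock: 15.18
position: [0.4928, 0.2092, 0.2957]
ee_rot: [0.752, 0.553, 0.287, -0.218]
ft_force: [0.9, -0.3, -3.9]
grip_width: 0.114
```

Emit:
apply_moves --pt "0.027 -0.012 0.022 0 1" --pt "0.027 -0.012 0.022 0 1" --pt "0.02 -0.009 0.016 0 1" --pt "0.01 -0.005 0.008 0 1" --pt "0 0 0 0 1"

```text
clock: 15.6
position: [0.4806, 0.3385, 0.3046]
ee_rot: [0.748, 0.557, 0.286, -0.221]
ft_force: [-0.4, 0.5, -2.4]
grip_width: 0.117
```

```bash
python3 nx.py .038 "[.485,.345,.30]"
python3 - <<'E'
from h import *
# tray + deck measured from top and side clouds
o=manip.get_obs();Rt=R.from_quat(o["ee_rot"]).as_matrix();H=o["position"]-.019*Rt[:,2];print("H",H.round(4))
p,d,K,T=cam("wrist");P=cloud(d,K,T);save("w4.png",p)
Q=P.reshape(-1,3);C=p.reshape(-1,3).astype(int);ok=~np.isnan(Q[:,0])
for n in("stop_pad","deck","tray_back","tray_handle"):
    for x in nets.place_of("wrist",n)[:2]: print(n,np.round(x["xy"]),round(x["conf"],2),np.round(P[int(min(419,x["xy"][1])),int(min(559,x["xy"][0]))],3))
E
```

```text
turn -0.9651731564821525
t 15.6 p [0.4806 0.3385 0.3046] tilt 42.4 az z 74.4 x 73.1 y -16.4 ytilt -0.011 q [-0.11 -0.07 -0.25  1.94 -0.77  0.93 -0.28] F [-0.4  0.5 -2.4] w 0.117
[[0.002, 0.002, 0.008, -1.0]]
H [0.4771 0.3262 0.3187]
stop_pad [390. 330.] 0.88 [0.503 0.306 0.352]
deck [389. 330.] 0.25 [0.503 0.305 0.353]
tray_back [384. 327.] 0.87 [0.503 0.307 0.351]
tray_back [  7. 397.] 0.65 [0.195 0.371 0.034]
tray_handle [281. 312.] 0.93 [0.477 0.324 0.322]
```

View pics/w4.png

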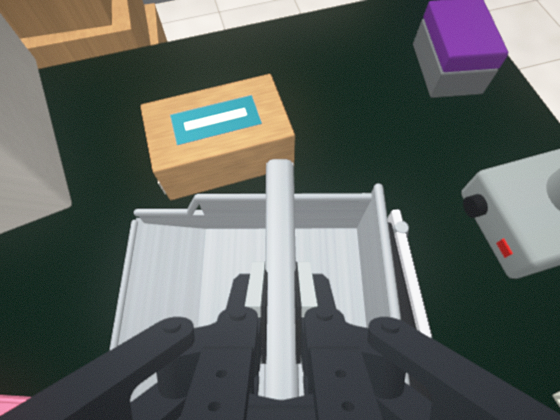

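```bash
cat > lev.py <<'E'
from plan import *
def lev(save_as=None,show=True):
    o=manip.get_obs();p,d,K,T=cam("wrist");P=cloud(d,K,T)
    if save_as: save(save_as,p)
    M=R.from_quat(o["ee_rot"]).as_matrix();H=o["position"]-.019*M[:,2]
    yw=np.arctan2(M[1,1],M[0,1]);L=R.from_euler('z',yw).as_matrix()
    Q=(P.reshape(-1,3)-H)@L; ok=~np.isnan(Q[:,0])   # tray-like frame about nominal handle
    # floor plane
    f=Q[ok&(Q[:,0]>-.04)&(Q[:,0]<.042)&(abs(Q[:,0])>.012)&(Q[:,1]>.0)&(Q[:,1]<.05)&(abs(Q[:,2]+.064)<.012)]
    for _ in range(4):
        A=np.c_[f[:,:2],np.ones(len(f))];c=np.linalg.lstsq(A,f[:,2],rcond=None)[0];r=abs(A@c-f[:,2]);f=f[r<max(.0015,np.percentile(r,80))]
    print("floor n",len(f),"slope x,y deg",np.degrees(np.arctan(c[:2])).round(2),"z0",round(c[2],4))
    h=Q[ok&(abs(Q[:,0])<.012)&(Q[:,1]>.025)&(Q[:,2]>-.0)&(Q[:,2]<.02)]
    if len(h)>20:
        a=np.polyfit(h[:,1],h[:,0],1);print("handle yaw vs jaw deg",round(-np.degrees(np.arctan(a[0])),2),"x off",round(a[1],4),"far end y",round(np.percentile(h[:,1],99.5),4),"roll",np.degrees(np.polyfit(h[:,1],h[:,2],1)[0]).round(2))
    print("H",H.round(4),"yaw",round(np.degrees(yw),1))
    return P,p
E
python3 -c "
from lev import *
lev()
z=np.load('top0.npz');P=cloud(z['d'],z['K'],z['T']);Q=P.reshape(-1,3)
D=R.from_euler('z',-11.3,degrees=True).as_matrix();L=(Q-[.4728,.3395,.101])@D
m=(L[:,2]>.044)&(abs(L[:,0])<.15)&(abs(L[:,1])<.14)&(L[:,0]>.05);print('bar x',np.percentile(L[m,0],[1,5,50,95,99]).round(4),'y',np.percentile(L[m,1],[1,50,99]).round(4), 'z',np.percentile(L[m,2],[50]).round(3))
q=L[m];
for lo in(-.09,-.03,.03): s=q[(q[:,1]>lo)&(q[:,1]<lo+.06)];print(np.percentile(s[:,0],[2,50,98]).round(4))
m=(L[:,2]>.02)&(abs(L[:,1])<.14)&(L[:,0]<-.05)&(L[:,0]>-.15);print('clamp x',np.percentile(L[m,0],[1,50,99]).round(4),np.percentile(L[m,2],[50,99]).round(3))
"
```

```text
floor n 4415 slope x,y deg [-0.9   0.69] z0 -0.0694
handle yaw vs jaw deg 0.35 x off 0.0003 far end y 0.0632 roll 0.48
H [0.4799 0.3209 0.318 ] yaw -16.8
bar x [0.0931 0.0942 0.1077 0.1204 0.1217] y [-0.0992 -0.0069  0.0872] z [0.051]
[0.0938 0.1073 0.1213]
[0.0932 0.1067 0.1205]
[0.0933 0.1077 0.1216]
clamp x [-0.123  -0.1134 -0.1038] [0.025 0.044]
```

```bash
python3 -c "
from plan import *
st();plan([[.5065,.340,.168]],.03,-4)"
```

```text
t 15.9 p [0.4835 0.3332 0.304 ] tilt 42.3 az z 73.9 x 72.6 y -16.8 ytilt -0.011 q [-0.1  -0.07 -0.25  1.94 -0.77  0.93 -0.28] F [-0.3 -0.1 -3.4] w 0.121
[[-0.016, 0.004, 0.022, -4.0], [-0.017, 0.003, 0.022, 0.0], [-0.017, 0.003, 0.022, 0.0], [-0.017, 0.003, 0.022, 0.0], [-0.017, 0.003, 0.022, 0.0]]
```

Emit:
apply_moves --pt "-0.016 0.004 0.022 -4 1" --pt "-0.017 0.003 0.022 0 1" --pt "-0.017 0.003 0.022 0 1" --pt "-0.017 0.003 0.022 0 1" --pt "-0.012 0.002 0.015 0 1"

```text
clock: 16.32
position: [0.5118, 0.3341, 0.1775]
ee_rot: [0.73, 0.578, 0.301, -0.204]
ft_force: [-0.3, -0.1, -3.2]
grip_width: 0.119
```

Emit:
apply_moves --pt "0 0 0 0 1"

```text
clock: 16.4
position: [0.5109, 0.3321, 0.1729]
ee_rot: [0.732, 0.577, 0.299, -0.205]
ft_force: [-1.1, -0.1, -3.6]
grip_width: 0.118
```

```bash
python3 -c "
from lev import *
st();lev();plan([[.5065,.340,.160]],.03)"
```

```text
t 16.4 p [0.5109 0.3321 0.1729] tilt 42.4 az z 72.7 x 77.9 y -14.5 ytilt 0.045 q [-0.11  0.12 -0.25  2.05 -0.92  0.7   0.06] F [-1.1 -0.1 -3.6] w 0.118
floor n 4405 slope x,y deg [2.33 0.6 ] z0 -0.0694
handle yaw vs jaw deg 0.33 x off 0.0001 far end y 0.0631 roll 0.54
H [0.5071 0.3199 0.187 ] yaw -14.5
[[-0.005, -0.007, 0.015, 0.0]]
```

Emit:
apply_moves --pt "-0.003 -0.004 0.007 0 1" --pt "-0.003 -0.003 0.007 0 1" --pt "0 0 0 0 1" --squeeze 50

```text
clock: 16.7
position: [0.5085, 0.3386, 0.1633]
ee_rot: [0.732, 0.576, 0.302, -0.204]
ft_force: [-0.5, -0.6, -2.2]
grip_width: 0.116
```

Emit:
apply_moves --pt "-0.002 0 0.003 0 1" --pt "-0.002 0 0.003 0 1"

```text
clock: 16.87
position: [0.5113, 0.3406, 0.1604]
ee_rot: [0.731, 0.576, 0.305, -0.203]
ft_force: [-1.9, -3.8, 12.5]
grip_width: 0.114
```

```bash
python3 -c "
from lev import *
st();lev()"
```

```text
t 16.87 p [0.5113 0.3406 0.1604] tilt 43.0 az z 71.9 x 78.1 y -14.8 ytilt 0.054 q [-0.11  0.14 -0.26  2.06 -0.96  0.65  0.1 ] F [-1.9 -3.8 12.5] w 0.114
floor n 4235 slope x,y deg [0.88 0.07] z0 -0.0693
handle yaw vs jaw deg 0.26 x off 0.0004 far end y 0.0628 roll 0.08
H [0.5072 0.3283 0.1743] yaw -14.8
```

```bash
cat > ax.py <<'E'
from plan import *
M=R.from_quat(manip.get_obs()["ee_rot"]).as_matrix();D=R.from_euler('z',-11.3,degrees=True).as_matrix()
print("deck x,y,z in tool (cols per 10mm):\n",(M.T@D*10).round(2).T)
o=manip.get_obs();L=D.T@(o["position"]-.019*M[:,2]-[.4726,.3336,.101]);print("H deck",L.round(4),"F deck",(D.T@o["ft_force"]).round(1),"M deck",(D.T@o["torque"]).round(2))
E
python3 ax.py
```

```text
deck x,y,z in tool (cols per 10mm):
 [[ 0.08  9.97  0.81]
 [ 7.33 -0.61  6.77]
 [ 6.8   0.54 -7.31]]
H deck [0.035  0.0019 0.0733] F deck [-1.4 -3.  10.7] M deck [-0.43  1.34  0.34]
```

Emit:
apply_moves --pt "0 0.004 0 0 1" --pt "0 0.004 0 0 1" --pt "0 0.003 0 0 1" --squeeze 30

```text
clock: 17.17
position: [0.5195, 0.3409, 0.1633]
ee_rot: [0.729, 0.578, 0.305, -0.206]
ft_force: [-9.4, -2.2, -2.4]
grip_width: 0.115
```

```bash
python3 -c "
from lev import *
import ax
lev()"
```

```text
deck x,y,z in tool (cols per 10mm):
 [[ 0.04  9.97  0.75]
 [ 7.31 -0.54  6.8 ]
 [ 6.82  0.52 -7.3 ]]
H deck [0.0431 0.0034 0.0762] F deck [-8.8 -4.  -2.4] M deck [-1.7   1.99  1.61]
floor n 4245 slope x,y deg [2.1  0.98] z0 -0.0694
handle yaw vs jaw deg 0.39 x off 0.0 far end y 0.0628 roll 1.03
H [0.5155 0.3285 0.1772] yaw -14.4
```

Emit:
apply_moves --pt "0 -0.003 0 -3.5 1" --pt "-0.003 0 0.003 0 1" --pt "-0.002 0 0.002 0 1" --pt "-0.002 0 0.002 0 1" --squeeze 20

```text
clock: 17.55
position: [0.5197, 0.3454, 0.1617]
ee_rot: [0.707, 0.601, 0.316, -0.198]
ft_force: [-5.7, -4.1, 15.1]
grip_width: 0.118
```

```bash
python3 -c "
from lev import *
import ax
st();lev()"
```

```text
deck x,y,z in tool (cols per 10mm):
 [[-0.65  9.95  0.77]
 [ 7.26 -0.05  6.88]
 [ 6.85  1.01 -7.22]]
H deck [0.0424 0.0077 0.0744] F deck [-4.8 -5.2 15.1] M deck [-0.41  2.05  0.84]
t 17.55 p [0.5197 0.3454 0.1617] tilt 43.8 az z 72.3 x 83.8 y -11.6 ytilt 0.101 q [-0.1   0.17 -0.27  2.04 -0.98  0.66  0.19] F [-5.7 -4.1 15.1] w 0.118
floor n 4054 slope x,y deg [1.97 0.09] z0 -0.0692
handle yaw vs jaw deg -0.25 x off 0.0003 far end y 0.0632 roll -0.21
H [0.5157 0.3329 0.1754] yaw -11.6
```

Emit:
apply_moves --pt "-0.003 -0.001 -0.004 0 1" --pt "-0.003 0 -0.003 0 1" --pt "0 0 0 0 0.3" --pt "0 0 0 0 0" --pt "0 0 0 0 0"

```text
clock: 18.02
position: [0.5186, 0.3396, 0.1679]
ee_rot: [0.705, 0.601, 0.32, -0.198]
ft_force: [-1.0, 0.1, -0.0]
grip_width: 0.501
```

```bash
python3 -c "
from lev import *
import ax
st();lev('w5.png');plan([manip.get_obs()['position']-R.from_quat(manip.get_obs()['ee_rot']).as_matrix()[:,2]*.12])"
```

```text
deck x,y,z in tool (cols per 10mm):
 [[-0.71  9.94  0.79]
 [ 7.21 -0.04  6.93]
 [ 6.89  1.06 -7.17]]
H deck [0.0424 0.0017 0.0805] F deck [-1.  -0.1 -0. ] M deck [-0.71  0.08  0.03]
t 18.02 p [0.5186 0.3396 0.1679] tilt 44.2 az z 72.2 x 84.3 y -11.5 ytilt 0.106 q [-0.09  0.15 -0.27  2.05 -0.98  0.67  0.21] F [-1.   0.1 -0. ] w 0.501
floor n 65 slope x,y deg [0.02 0.01] z0 -0.0758
H [0.5145 0.327  0.1815] yaw -11.5
[[0.0, -0.0, -0.03, 0.0], [0.0, 0.0, -0.03, 0.0], [-0.0, -0.0, -0.03, 0.0], [0.0, 0.0, -0.03, 0.0]]
```

Emit:
apply_moves --pt "0 0 -0.03 0 0" --pt "0 0 -0.035 0 0" --pt "0 0 -0.035 0 0" --pt "0 0 -0.035 0 0"

```text
clock: 18.4
position: [0.4859, 0.2509, 0.2613]
ee_rot: [0.705, 0.603, 0.315, -0.201]
ft_force: [0.9, -0.1, -0.0]
grip_width: 0.499
```

```bash
python3 nx.py .04 "[.42,0,.36]"
```

```text
turn 7.934120560938248
t 18.4 p [0.4859 0.2509 0.2613] tilt 43.9 az z 73.2 x 84.1 y -11.1 ytilt 0.096 q [ 0.01 -0.07 -0.17  2.05 -0.87  0.97  0.13] F [ 0.9 -0.1 -0. ] w 0.499
[[-0.017, -0.001, -0.036, 7.0], [-0.017, 0.001, -0.036, 0.9], [-0.017, 0.001, -0.036, 0.0], [-0.017, 0.001, -0.036, 0.0], [-0.017, 0.001, -0.036, 0.0]]
[[-0.017, 0.001, -0.036, 0.0], [-0.017, 0.001, -0.036, 0.0]]
```

Emit:
apply_moves --pt "-0.017 -0.001 -0.036 7 0" --pt "-0.017 0.001 -0.036 0 0" --pt "-0.017 0.001 -0.036 0 0" --pt "-0.017 0.001 -0.036 0 0" --pt "-0.017 0.001 -0.036 0 0"

```text
clock: 18.82
position: [0.4349, 0.066, 0.3394]
ee_rot: [0.74, 0.559, 0.303, -0.219]
ft_force: [1.7, 0.7, 0.4]
grip_width: 0.503
```

Emit:
apply_moves --pt "-0.017 0.001 -0.036 0 0" --pt "-0.017 0.001 -0.036 0 0" --pt "0 -0.04 0 0 0" --pt "0 -0.04 0 0 0" --pt "0 -0.04 0 0 0"

```text
clock: 19.23
position: [0.3019, 0.016, 0.3671]
ee_rot: [0.745, 0.552, 0.304, -0.217]
ft_force: [-0.5, 0.2, 1.9]
grip_width: 0.499
```

```bash
python3 -c "
from plan import *
st()"
```

```text
t 19.23 p [0.3019 0.016  0.3671] tilt 43.9 az z 72.1 x 73.5 y -17.2 ytilt 0.012 q [ 0.33 -0.44  0.19  2.1  -0.67  1.63  0.22] F [-0.5  0.2  1.9] w 0.499
```

Emit:
apply_moves --pt "0 -0.03 0 0 0" --pt "0 -0.03 0 0 0" --pt "0 -0.03 0 0 0"

```text
clock: 19.48
position: [0.2599, 0.0245, 0.366]
ee_rot: [0.744, 0.556, 0.302, -0.217]
ft_force: [0.2, 1.0, 0.2]
grip_width: 0.502
```

```bash
python3 -c "
from plan import *
st()"
```

```text
t 19.48 p [0.2599 0.0245 0.366 ] tilt 43.6 az z 72.5 x 73.9 y -16.7 ytilt 0.012 q [ 0.72 -0.5  -0.05  2.15 -0.74  1.77  0.35] F [0.2 1.  0.2] w 0.502
```

Emit:
apply_moves --pt "-0.01 -0.035 0.01 0 0" --pt "-0.01 -0.035 0.01 0 0" --pt "-0.01 -0.035 0.01 0 0"

```text
clock: 19.73
position: [0.2388, 0.0243, 0.3442]
ee_rot: [0.742, 0.553, 0.298, -0.233]
ft_force: [-0.5, -0.7, -0.6]
grip_width: 0.5
```

```bash
python3 -c "
from plan import *
st()"
```

```text
t 19.73 p [0.2388 0.0243 0.3442] tilt 44.5 az z 74.8 x 72.9 y -16.2 ytilt -0.016 q [ 1.11 -0.5  -0.28  2.19 -0.78  1.88  0.53] F [-0.5 -0.7 -0.6] w 0.5
```

Emit:
apply_moves --pt "-0.01 -0.035 0.01 0 0" --pt "-0.01 -0.035 0.01 0 0" --pt "-0.01 -0.035 0.01 0 0" --pt "-0.01 -0.035 0.01 0 0" --pt "-0.01 -0.035 0.01 0 0"

```text
clock: 20.15
position: [0.1838, 0.0242, 0.3045]
ee_rot: [0.732, 0.548, 0.304, -0.268]
ft_force: [2.3, 2.6, 0.3]
grip_width: 0.503
```

```bash
python3 -c "
from plan import *
st()"
```

```text
t 20.15 p [0.1838 0.0242 0.3045] tilt 47.8 az z 78.3 x 71.5 y -14.8 ytilt -0.06 q [ 1.2  -0.5  -0.24  2.31 -0.7   1.94  0.7 ] F [2.3 2.6 0.3] w 0.503
```

```bash
python3 -c "
from plan import *
o=manip.get_obs();M=R.from_quat(o['ee_rot']).as_matrix();a=np.degrees(np.arctan2(M[2,1],M[2,0]));print(a)
plan([[.30,.03,.33],[.475,.21,.30]],.038,a)"
```

```text
-4.60642113888929
[[0.012, 0.027, 0.001, -4.6], [0.01, 0.028, 0.001, 0.0], [0.01, 0.028, 0.001, 0.0], [0.01, 0.028, 0.001, 0.0], [0.017, 0.019, 0.025, 0.0]]
[[0.017, 0.019, 0.025, 0.0], [0.017, 0.019, 0.025, 0.0], [0.017, 0.019, 0.025, 0.0], [0.017, 0.019, 0.025, 0.0], [0.017, 0.019, 0.025, 0.0]]
[[0.017, 0.019, 0.025, 0.0]]
```

Emit:
apply_moves --pt "0.012 0.027 0.001 -4.6 0" --pt "0.01 0.028 0.001 0 0" --pt "0.01 0.028 0.001 0 0" --pt "0.01 0.028 0.001 0 0" --pt "0.017 0.019 0.025 0 0"

```text
clock: 20.57
position: [0.3281, 0.0502, 0.3277]
ee_rot: [0.714, 0.571, 0.32, -0.251]
ft_force: [0.4, -1.0, -0.1]
grip_width: 0.497
```

Emit:
apply_moves --pt "0.017 0.019 0.025 0 0" --pt "0.017 0.019 0.025 0 0" --pt "0.017 0.019 0.025 0 0" --pt "0.017 0.019 0.025 0 0" --pt "0.017 0.019 0.025 0 0"

```text
clock: 20.98
position: [0.4618, 0.1806, 0.3087]
ee_rot: [0.715, 0.569, 0.322, -0.249]
ft_force: [1.0, -1.0, -1.5]
grip_width: 0.495
```

Emit:
apply_moves --pt "0.01 0.01 0.01 0 0" --pt "0 0 0 0 0"

```text
clock: 21.15
position: [0.477, 0.1984, 0.3104]
ee_rot: [0.712, 0.571, 0.323, -0.25]
ft_force: [-0.4, -1.1, 0.6]
grip_width: 0.502
```

Run:
```python
from plan import *
st()
p,d,K,T=cam("wrist");P=cloud(d,K,T);save("w6.png",p)
D=R.from_euler('z',-11.3,degrees=True).as_matrix();L=((P.reshape(-1,3)-[.4726,.3336,.101])@D)
m=(L[:,2]>.068)&(L[:,2]<.085)&(abs(L[:,1])<.09)&(abs(L[:,0]-.04)<.03)
print("handle in deck frame",[np.round(v,2) for v in cv2.minAreaRect((L[m,:2]*1000).astype(np.float32))],np.percentile(L[m,2],[5,50,95]).round(4))
f=L[(abs(L[:,1])<.05)&(L[:,0]>-.0)&(L[:,0]<.08)&(abs(L[:,2])<.006)]
for _ in range(4):
    A=np.c_[f[:,:2],np.ones(len(f))];c=np.linalg.lstsq(A,f[:,2],rcond=None)[0];r=abs(A@c-f[:,2]);f=f[r<max(.0015,np.percentile(r,80))]
print("floor",len(f),np.degrees(c[:2]).round(2),c[2].round(4))
```

```text
t 21.15 p [0.477  0.1984 0.3104] tilt 48.2 az z 76.5 x 77.9 y -12.9 ytilt 0.013 q [ 0.98 -0.08 -0.91  1.97 -0.97  1.24  0.2 ] F [-0.4 -1.1  0.6] w 0.502
handle in deck frame [array([42.96,  1.66]), array([ 12.04, 129.25]), np.float64(0.39)] [0.073  0.0757 0.077 ]
floor 4295 [ 0.02 -0.04] 0.0031
```

View pics/w6.png

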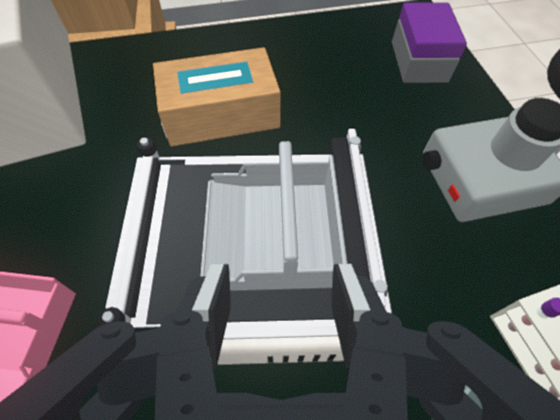

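```bash
python3 -c "
from plan import *
plan([[.508,.2972,.1983],[.5175,.337,.1617]],.036)"
```

```text
[[-0.003, 0.002, 0.03, 0.0], [-0.003, 0.002, 0.03, 0.0], [-0.003, 0.002, 0.03, 0.0], [-0.003, 0.002, 0.03, 0.0], [-0.003, 0.002, 0.03, 0.0]]
[[0.0, -0.0, 0.027, 0.0], [0.0, -0.0, 0.027, 0.0]]
```

Emit:
apply_moves --pt "-0.003 0.002 0.03 0 0" --pt "-0.003 0.002 0.03 0 0" --pt "-0.003 0.002 0.03 0 0" --pt "-0.003 0.002 0.03 0 0" --pt "0 0 0 0 0"

```text
clock: 21.62
position: [0.5061, 0.2705, 0.2171]
ee_rot: [0.715, 0.569, 0.323, -0.245]
ft_force: [-1.4, -0.1, 0.1]
grip_width: 0.498
```

```bash
python3 -c "
from plan import *
st();plan([[.508,.2972,.1983],[.5175,.337,.1617]],.036)"
```

```text
t 21.62 p [0.5061 0.2705 0.2171] tilt 47.9 az z 75.7 x 77.6 y -13.4 ytilt 0.017 q [ 0.83  0.16 -1.03  2.03 -0.86  0.85  0.14] F [-1.4 -0.1  0.1] w 0.498
[[0.004, -0.005, 0.032, 0.0], [0.0, -0.0, 0.027, 0.0], [0.0, -0.0, 0.027, 0.0]]
```

Emit:
apply_moves --pt "0.002 -0.004 0.028 0 0" --pt "0 -0.001 0.025 0 0" --pt "0 0 0.022 0 0" --pt "0 0 0 0 0"

```text
clock: 21.95
position: [0.517, 0.3221, 0.1647]
ee_rot: [0.718, 0.567, 0.322, -0.243]
ft_force: [-1.1, -0.0, -0.4]
grip_width: 0.502
```

```bash
python3 -c "
from plan import *
import ax
st();plan([[.5184,.3405,.1585]],.036)"
```

```text
deck x,y,z in tool (cols per 10mm):
 [[ 0.18  9.99  0.43]
 [ 6.74 -0.44  7.38]
 [ 7.39  0.16 -6.74]]
H deck [ 0.0449 -0.0166  0.0765] F deck [-1.1 -0.2 -0.4] M deck [-0.77  0.13  0.03]
t 21.95 p [0.517  0.3221 0.1647] tilt 47.6 az z 75.3 x 77.1 y -13.8 ytilt 0.016 q [ 0.66  0.32 -1.02  2.03 -0.78  0.62  0.08] F [-1.1 -0.  -0.4] w 0.502
[[0.008, -0.003, 0.018, 0.0]]
```

Emit:
apply_moves --pt "0.008 -0.002 0.016 0 0" --pt "0 0 0 0 0.4" --pt "0 0 0 0 1" --pt "0 0 0 0 1" --pt "0 0 0 0 1" --squeeze 30

```text
clock: 22.37
position: [0.5179, 0.3345, 0.1593]
ee_rot: [0.719, 0.567, 0.32, -0.243]
ft_force: [-3.1, 2.8, -2.4]
grip_width: 0.136
```

Emit:
apply_moves --pt "0 0 0 0 1" --pt "0 0 0 0 1"

```text
clock: 22.53
position: [0.5168, 0.3332, 0.1593]
ee_rot: [0.719, 0.567, 0.319, -0.243]
ft_force: [-2.3, 2.2, -2.2]
grip_width: 0.135
```

```bash
python3 -c "
from lev import *
import ax
st();lev()"
```

```text
deck x,y,z in tool (cols per 10mm):
 [[ 0.2   9.99  0.39]
 [ 6.78 -0.43  7.34]
 [ 7.35  0.12 -6.78]]
H deck [ 0.0426 -0.0057  0.0712] F deck [-2.7  1.7 -2.2] M deck [-0.68  0.56  0.62]
t 22.53 p [0.5168 0.3332 0.1593] tilt 47.3 az z 75.6 x 77.0 y -13.7 ytilt 0.012 q [ 0.62  0.34 -1.01  2.03 -0.76  0.59  0.05] F [-2.3  2.2 -2.2] w 0.135
floor n 3006 slope x,y deg [ 0.11 -0.  ] z0 -0.0681
handle yaw vs jaw deg 0.45 x off 0.0004 far end y 0.0681 roll -0.17
H [0.5133 0.3197 0.1722] yaw -13.7
```

Emit:
apply_moves --pt "-0.0015 0.002 0.0014 0 1" --pt "-0.001 0.002 0.001 0 1"

```text
clock: 22.75
position: [0.5198, 0.3344, 0.1592]
ee_rot: [0.717, 0.568, 0.319, -0.246]
ft_force: [-14.8, -4.9, 16.8]
grip_width: 0.135
```

```bash
python3 -c "
from lev import *
import ax
st();lev()"
```

```text
deck x,y,z in tool (cols per 10mm):
 [[ 0.18  9.99  0.35]
 [ 6.76 -0.38  7.36]
 [ 7.37  0.11 -6.76]]
H deck [ 0.0455 -0.004   0.0711] F deck [-13.6  -7.8  16.8] M deck [0.59 2.07 2.31]
t 22.75 p [0.5198 0.3344 0.1592] tilt 47.5 az z 76.0 x 77.2 y -13.5 ytilt 0.011 q [ 0.62  0.35 -1.    2.02 -0.76  0.59  0.05] F [-14.8  -4.9  16.8] w 0.135
floor n 2990 slope x,y deg [ 0.08 -0.01] z0 -0.068
handle yaw vs jaw deg 0.49 x off 0.0004 far end y 0.0681 roll -0.1
H [0.5164 0.3208 0.1721] yaw -13.5
```

Emit:
apply_moves --pt "0 0 0 -2.2 1" --pt "-0.0005 0.001 0.0005 0 1"

```text
clock: 22.97
position: [0.5196, 0.335, 0.1594]
ee_rot: [0.705, 0.583, 0.323, -0.241]
ft_force: [-7.2, -0.8, 6.7]
grip_width: 0.136
```

```bash
python3 -c "
from lev import *
import ax
st();lev()"
```

```text
deck x,y,z in tool (cols per 10mm):
 [[-0.22  9.99  0.31]
 [ 6.76 -0.08  7.37]
 [ 7.37  0.38 -6.75]]
H deck [ 0.0452 -0.0034  0.0713] F deck [-6.9 -2.2  6.7] M deck [0.03 1.65 1.24]
t 22.97 p [0.5196 0.335  0.1594] tilt 47.6 az z 76.3 x 80.6 y -11.8 ytilt 0.038 q [ 0.62  0.36 -1.01  2.02 -0.75  0.6   0.08] F [-7.2 -0.8  6.7] w 0.136
floor n 2940 slope x,y deg [ 0.26 -0.06] z0 -0.068
handle yaw vs jaw deg 0.2 x off 0.0004 far end y 0.0681 roll -0.01
H [0.5163 0.3214 0.1723] yaw -11.8
```

Emit:
apply_moves --pt "-0.0003 0.0017 0.0003 0 1"

```text
clock: 23.1
position: [0.5203, 0.3352, 0.1593]
ee_rot: [0.705, 0.583, 0.323, -0.242]
ft_force: [-8.5, -1.5, 5.2]
grip_width: 0.138
```

Run:
```python
from lev import *
import ax
for i in range(4):
    camera("top"); o=manip.get_obs(); print(round(o["clock"],2),(ax.D.T@o["ft_force"]).round(1))
lev()
```

```text
deck x,y,z in tool (cols per 10mm):
 [[-0.2   9.99  0.29]
 [ 6.75 -0.07  7.38]
 [ 7.37  0.34 -6.74]]
H deck [ 0.0459 -0.0031  0.0711] F deck [-8.  -3.1  5.2] M deck [-0.16  1.95  1.62]
23.15 [-8.1 -2.5  5.3]
23.2 [-7.7 -2.6  4.8]
23.25 [-6.6 -2.4  6.3]
23.3 [-7.  -1.9  5.4]
floor n 2952 slope x,y deg [0.1  0.04] z0 -0.0681
handle yaw vs jaw deg 0.17 x off 0.0003 far end y 0.0682 roll -0.04
H [0.5171 0.3215 0.1721] yaw -11.7
```

Emit:
apply_moves --pt "-0.0003 0.0027 0.0003 0 1"

```text
clock: 23.43
position: [0.5214, 0.3354, 0.1593]
ee_rot: [0.705, 0.583, 0.322, -0.244]
ft_force: [-14.1, -2.8, 10.7]
grip_width: 0.135
```

Run:
```python
from lev import *
import ax
f=[]
for i in range(6):
    camera("top"); o=manip.get_obs(); f.append(ax.D.T@o["ft_force"])
print(np.array(f).round(1)); lev()
M=R.from_quat(o["ee_rot"]).as_matrix();print("H deck",(ax.D.T@(o["position"]-.019*M[:,2]-[.4726,.3336,.101])).round(4))
```

```text
deck x,y,z in tool (cols per 10mm):
 [[-0.2   9.99  0.25]
 [ 6.75 -0.05  7.38]
 [ 7.38  0.32 -6.74]]
H deck [ 0.047  -0.0027  0.0711] F deck [-13.3  -5.5  10.7] M deck [0.2  2.43 2.2 ]
[[-9.9 -2.9  8.4]
 [-9.2 -2.6  7.8]
 [-8.9 -3.4  8. ]
 [-8.9 -3.3  7.3]
 [-9.  -3.6  8.4]
 [-9.2 -1.8  8.2]]
floor n 2929 slope x,y deg [ 0.1  -0.06] z0 -0.068
handle yaw vs jaw deg 0.17 x off 0.0003 far end y 0.0682 roll -0.15
H [0.5184 0.3217 0.1721] yaw -11.6
H deck [ 0.0472 -0.0027  0.0711]
```

Run:
```python
from h import *
p,*_=cam("side");q,*_=cam("top");save("f.png",np.hstack([cv2.resize(p[160:330,140:340],(400,340)),cv2.resize(q[120:300,120:440],(400,340))]))
print(manip.get_obs()["ft_force"].round(1),manip.get_obs()["clock"])
```

```text
[-10.1  -0.4   7.3] 23.8833
```

View pics/f.png

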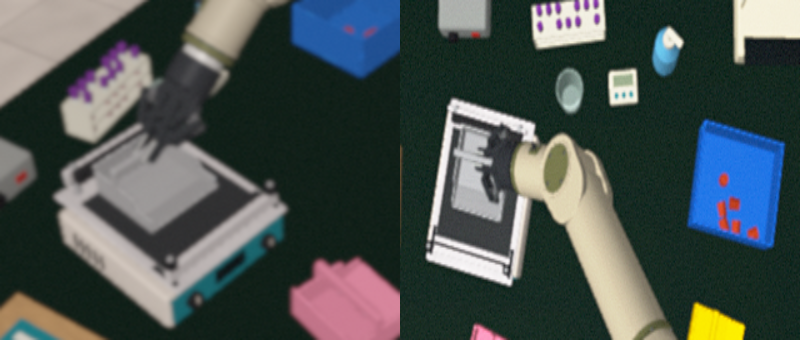

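The last picture shows the tray flat on the deck against the stop bar and held in the gripper. The six stoppers are in the bin and the other things look undisturbed.

```bash
python3 -c "
from h import *
print(workorder.hand_in())"
```

```text
the job is handed in; nothing more can be done
None
```

All six stoppers are in the blue bin, and the tray is on the shaker deck, pressed against the stop bar and still gripped. I handed the job in at about 24 s on the robot clock.

**How it was done:** The moves can only turn the tool about its own axis. I leaned the tool by driving the arm to its reach limits, gripped the tray, and tipped it by turning the leaned tool. On the first placing, the tray sat up to about 2° off level and about 3° off square to the bar. I put it down, corrected the tool's lean and gripped it again.

**Last checks:**
- **Stoppers:** the top picture taken just after the pour showed six red blobs on the bin floor, and the wrist picture showed an empty tray.
- **Level:** the tray floor is within about 0.1°.
- **Square to the bar:** within about 0.5°.
- **Midway along the bar:** within about 3 mm.
- **Push:** steady at 9–10 N against the rubber, with about 8 N down on the deck.

**Disagreement:** how far the rubber appears to have given suggests 12–15 N, more than the force sensor shows. I trusted the sensor.

In the last pictures the other things on the bench look undisturbed.

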